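# Level the hall display shelf

## Robot

A 6-joint arm with a two-finger parallel gripper is mounted at the origin on the work surface. World frame = base frame: x ahead of the robot, y to its left, z up, the work surface at z = 0. Lengths are in mm, angles in rad, forces in N, time in s.
With the tool pointing down it reaches from about 275 to 750 mm from the base axis. Payload 10.2 kg.
Tool frame: the origin (TCP) lies at the very end of the fingers, on their centre line; the grasp point (between the pads) lies 19 mm behind it; z points along the fingers, y is the line along which they close (so a half turn about z gives the same grasp; the last joint's range is limited). The gripper opens to 85 mm and grips with 20 to 120 N. Pads are 22 mm wide; open, the fingers measure 114 mm over their backs; the gripper's body (76 mm by 85 mm) begins 54 mm behind the grasp point. The pads swing forward as they close: fully open they stand 13 mm farther back than shut.
Start: joints at [-1.391, 0.313, 1.498, -0, 1.331, -0.223], TCP at [205.786, -482.994, 231.294] pointing down, gripper open.
Joint ranges: [-2.94, 2.94], [-0.97, 2.17], [0.19, 2.56], [-1.23, 4.37], [0.02, 3.11], [-2.88, 2.88]. Speed limits (rad/s): [2.39, 2.39, 3.01, 3.14, 3.14, 3.14].

## Interface

Orientations are given as a unit quaternion [w, x, y, z].
In Python, from rig import monitor, eyes, job gives the robot as it stands. The module is installed in compiled form; this text tells all that it offers.
- The arm moves only by the tool send_rows, never from a script. Its argument "targets" is one flat list of numbers, 7 for each row, row after row: the turn, a rotation vector about the tool's x, y, z in degrees, then the shift along the tool's x, y, z in units of 60 mm (1.0 is 60 mm), then the opening, from -1 (shut) to 1 (fully open), so that 0 is half open. A call has 1 to 5 rows; each row shifts and turns the commanded pose from where the row before left it, along the tool's axes as they then stand; what a row does not reach is not made up. A row lasts 1/8 s, in which the tool goes at most 62.5 mm and 10.7 degrees, less where a joint would pass 70% of its speed; a pose out of reach is approached as far as the arm can. A call is refused whole if a number of a shift passes 1 or a number of a turn 10.7, either way. A call with a gripper value outside its range is refused whole. The fingers move at their own pace and stop on an object; "newtons" is the grip in N (left out, the last holds). Time passes only in rows, so rows that do not move let the fingers close. It gives the time, the measured TCP pose, the force, the opening and the grip force at its end, in the units of the state.
- monitor.sense(): the state, without advancing time (a new reading comes with each control period).
- eyes.capture(name): name is "scene" or "top" or "wrist"; returns a dict with "img" (480x640x3 uint8, red, green, blue), "K" (3x3 intrinsics, pixels), "R" (3x3) and "t" (3): a world point X has camera coordinates R X + t. Camera axes: x right, y down, z forward; pixel columns grow to the right and rows downward; lengths in mm; the calibration is good to about 2 mm. A picture is of the moment at which its call begins. There is no depth.
- job.finish_job(): hands the job in; it is judged then, once.
The state is a dict: "time_s": time; "joints": joint angles; "dq": joint speeds; "tau": joint torques, N m; "eef_pos": TCP position; "ee_rot": TCP orientation; "force": force on the tool from outside, world axes, zero at the start; "wrist_torque": the same for the moment, N m; "grip_width": opening from 0.0 (shut) to 1.0 (fully open); "grip_force": force on a finger pad.
Only numpy, scipy, OpenCV 4.12 (cv2) and the standard library are available. Lean on these libraries where they do the work, as an engineer would, in place of code of your own. Each camera call takes 0.05 s, during which the arm holds its last target. There are 200 camera calls.

## Task

Lay the spirit level down, without dropping it, in its slot on the small display shelf and let go of it. Then take the knob of the shelf's levelling foot, press it right down so that the foot is fully home on its felt, turn it until the bubble stands still between the two marks of the level, and finish while still holding the knob pressed down with the bubble centred. Touch nothing but the knob at the end, and leave the nail tray, stud finder, hammer and kit box where they are.

Things in the scene. Friction and masses are not known exactly. Their poses are not given: they have to be found in the camera images.
- level: Spirit level: plain aluminium bar 230 x 24 x 44 mm (x, y, z), 0.19 to 0.30 kg, standing on the cabinet top, vial up. Origin: centre of its underside; x along it. Grip across the 24 mm. Top middle: vial window 88 x 18 mm, 1 to 4 mm proud, with a pale bubble 20 mm long and two dark marks, inner faces 28 mm apart. Either way round in the slot is right.
- bubble (a joint): Where the bubble stands, as the angle along its arc of radius 0.60 m, rad, positive towards the level's own +x: 0 = middle of the vial, 0.01 = 6 mm off; within 0.0067 (4 mm) it lies between the marks. It runs to the higher end and, settled, equals the slope of the level (10 mm of travel per degree, ends at 0.056). Let it settle about 1.5 s after a movement.
- slot (a point): Slot for the level on the shelf board: centre of its floor (the board's top face, about 60 to 65 mm above the cabinet top, as the board slopes). x along slot and shelf, pointing away from the knob; z normal to the board. Inside 240 x 32 mm, with a lip 5 mm high and 5 mm thick all round. The knob's axis is 230 mm from this point.
- shelf: Wooden shelf board 430 x 120 x 16 mm with the slot. Hinged on a fixed leg at the end away from the knob, carried by the levelling foot at the other; at the start it slopes up to 1.5 degrees down to the knob. Origin on the hinge, at mid-thickness, 20 mm in from that end; x across the board.
- knob_grip (a point): On the upright axis of the levelling knob, mid-height of its grip: round, fluted, black, 34 mm across, 32 mm tall (16 mm above and below this point), to be taken at any yaw. Under it a steel collar, 68 mm across and 6 mm thick, turns with it, clear of the board; fingertips may push on the collar.
- foot (a joint): How far foot and knob are pressed down, as rad about the shelf hinge (370 mm from the knob): 0 = up, 0.0135 (5 mm at the knob) = fully home on a hard stop. The felt springs back when released; about 7 N on the knob drives it fully home, so the reading counts only while pressed. The shelf's knob end goes down with it (8 mm of bubble).
- knob: The knob with its collar; origin on its axis, under the collar, 22 mm below knob_grip. It stays where it is turned to, at the same height, and screws the shelf up or down: clockwise from above raises the knob end, 0.026 rad of slope (15.6 mm of bubble) per rad. From the start it takes 0.7 to 1.5 rad clockwise (foot pressed); 1 rad is spare beyond either way.
- nail_tray: Bystander: square white ceramic tray of nails, 100 x 100 x 25 mm, origin under its centre.
- stud_finder: Bystander: yellow stud finder, 150 x 62 x 26 mm, origin under its centre.
- hammer: Bystander: wooden hammer lying flat, 285 mm long along own x (head at +x, 90 mm wide, 44 mm high), origin under the handle-head middle.
- kit_box: Bystander: aluminium picture hanging kit box, 120 x 170 x 50 mm, origin under its centre.
Things that resemble listed ones, but are neither listed nor needed, are in the scene too. Several things look just like the level: the one meant starts farthest to the robot's right.

How it is judged:
By the outcome, as a careful person would: the job done as asked, in the order asked, and still so for the second after the job is handed in, while the arm keeps its last pose, push and grip.
It also fails if it takes over 69 s, if anything falls off the work surface, if the arm or the gripper's body presses on something with over 40 N, if the wrist force passes 120 N, or if a joint passes its speed limit or range.

## Working session

There is one attempt and no reset: what is moved stays moved. The work goes in short steps, Python scripts to look and compute and a tool call to move; the robot and the scene stay as the last step left them, time stands still between calls to the robot, and variables do not carry over. Pictures are saved under pics/ and viewed, at most 10 in all, crops included, and the job is handed in when it is done.

Besides the shell and the picture viewer there is one more tool, called after "Emit:" as a command line: name --argument value ..., lists and objects as JSON in quotes. send_rows: Moves the arm, as the interface text tells. Its arguments: {"type":"object","properties":{"targets":{"type":"array","items":{"type":"number"}},"newtons":{"type":"number"}},"required":["targets"]}

```bash
mkdir -p pics
cat > h.py <<'E'
import numpy as np,cv2
from scipy.spatial.transform import Rotation as Ro
from rig import monitor,eyes,job
def cap(n,f=None):
    c=eyes.capture(n)
    if f: cv2.imwrite('pics/'+f,c['img'][:,:,::-1]); np.savez('pics/'+f+'.npz',**c)
    return c
def ld(f): return dict(np.load('pics/'+f+'.npz'))
def ray(c,u,v,z):
    d=c['R'].T@np.linalg.inv(c['K'])@[u,v,1]; o=-c['R'].T@c['t']
    return o+d*(z-o[2])/d[2]
def proj(c,X):
    p=c['K']@(c['R']@np.array(X,float)+c['t']); return p[:2]/p[2]
def tool(dx):
    s=monitor.sense(); q=s['ee_rot']; R=Ro.from_quat([q[1],q[2],q[3],q[0]])
    return R.inv().apply(dx)
E
python3 - <<'E'
from h import *
for n in('scene','top'):
    c=cap(n,n+'0.png'); print(n,c['K'].round(1).tolist(),(-c['R'].T@c['t']).round())
s=monitor.sense(); print({k:np.round(v,3).tolist() for k,v in s.items()})
print(tool([1,0,0]).round(3),tool([0,1,0]).round(3))
E
```

```text
scene [[441.8, 0.0, 322.3], [0.0, 441.8, 240.1], [0.0, 0.0, 1.0]] [1538. -312.  602.]
top [[610.5, 0.0, 324.6], [0.0, 610.5, 240.4], [0.0, 0.0, 1.0]] [ 139.  123. 1694.]
{'time_s': 0.1, 'joints': [-1.391, 0.313, 1.498, -0.0, 1.331, -0.223], 'dq': [-0.0, -0.001, -0.004, 0.001, 0.001, 0.001], 'tau': [0.002, -41.29, -26.014, -0.0, 0.003, 0.0], 'eef_pos': [205.747, -482.757, 230.78], 'ee_rot': [-0.001, 0.98, 0.2, 0.0], 'force': [0.402, 0.317, -0.563], 'wrist_torque': [-0.011, -0.021, -0.011], 'grip_force': 0.0, 'grip_width': 1.004}
[ 0.92   0.392 -0.   ] [ 0.392 -0.92   0.001]
```

View pics/scene0.png

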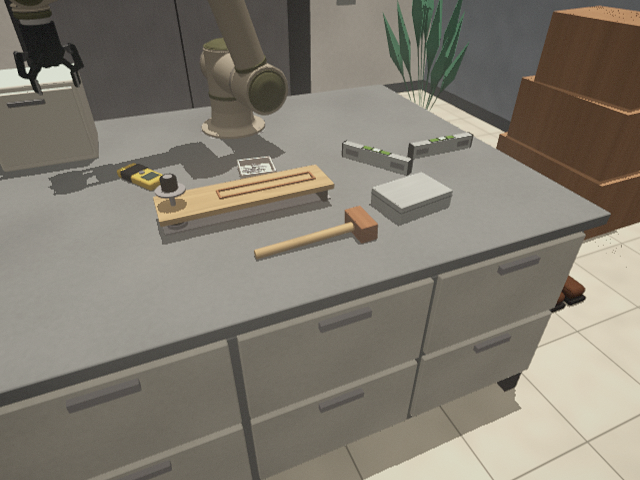

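View pics/top0.png

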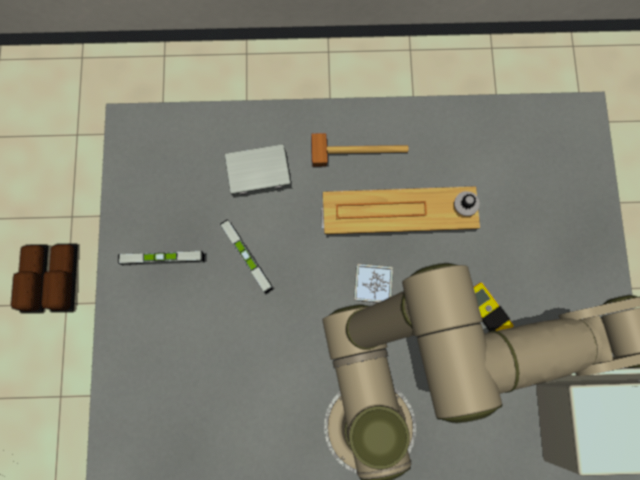

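The top view shows the shelf at (400,210), the knob at (467,202) and two levels at (160,257) and (246,257), both on the robot's left. The arm and the white cabinet hide the right side, so a level may be there. I'll check with the wrist camera.

Run:
```python
from h import *
c=cap('wrist','w0.png'); print((-c['R'].T@c['t']).round(),c['R'].round(2).tolist(),c['K'][0,0])
t=ld('top0.png')
for n,u,v,z in [('lvlL',160,257,46),('lvlM',246,257,46),('knob',467,202,100),('slot',381,210,62),('boxcorner',575,390,150),('edgeR',628,290,0),('edgebot',600,475,0)]: print(n,ray(t,u,v,z).round())
```

```text
[ 269. -456.  374.] [[0.39, -0.92, -0.0], [-0.89, -0.38, 0.27], [-0.25, -0.1, -0.96]] 362.73668051402643
lvlL [469. 561.  46.]
lvlM [463. 325.  46.]
knob [ 588. -281.  100.]
slot [582. -51.  62.]
boxcorner [  87. -497.  150.]
edgeR [ 349. -737.    0.]
edgebot [-136. -597.    0.]
```

View pics/w0.png

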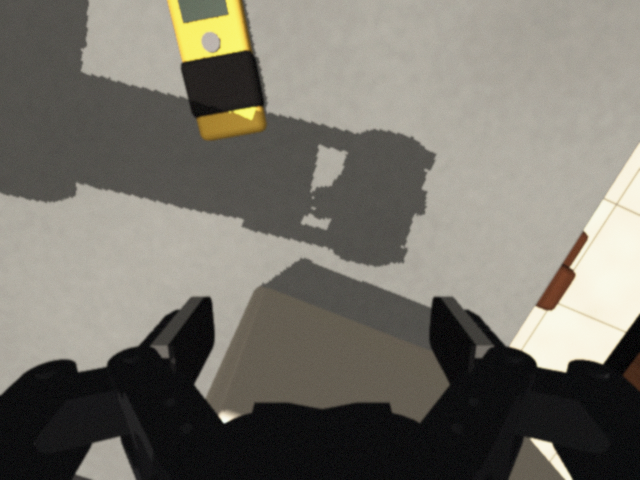

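The wrist view shows the stud finder at (215,60) and the white box below, but no level. I'll move the arm clear and look again.

Emit:
send_rows --targets '[0, 0, 0, 0.9, -0.45, -0.35, 1, 0, 0, 0, 0.9, -0.45, -0.35, 1, 0, 0, 0, 0.9, -0.45, -0.35, 1, 0, 0, 0, 0.9, -0.45, -0.35, 1, 0, 0, 0, 0.9, -0.45, -0.35, 1]'

```text
time_s: 0.78
eef_pos: [397.8, -256.4, 334.6]
ee_rot: [-0.0, 0.98, 0.2, -0.0]
force: [1.8, 0.2, -0.0]
grip_width: 0.999
grip_force: 0.0
```

Emit:
send_rows --targets '[0, 0, 0, 0, -1, 0, 1, 0, 0, 0, 0, -1, 0, 1, 0, 0, 0, 0, -1, 0, 1, 0, 0, 0, 0, -1, 0, 1, 0, 0, 0, 0, -1, 0, 1]'

```text
time_s: 1.4
eef_pos: [278.1, 19.3, 333.9]
ee_rot: [-0.0, 0.98, 0.199, 0.0]
force: [0.7, 0.9, 0.9]
grip_width: 0.999
grip_force: 0.0
```

Run:
```python
from h import *
s=monitor.sense(); print(s['time_s'],np.round(s['eef_pos']),np.round(s['joints'],2))
c=cap('top','top1.png')
```

```text
1.4 [278.  19. 334.] [-0.36 -0.34  1.88  0.    1.6   0.81]
```

View pics/top1.png

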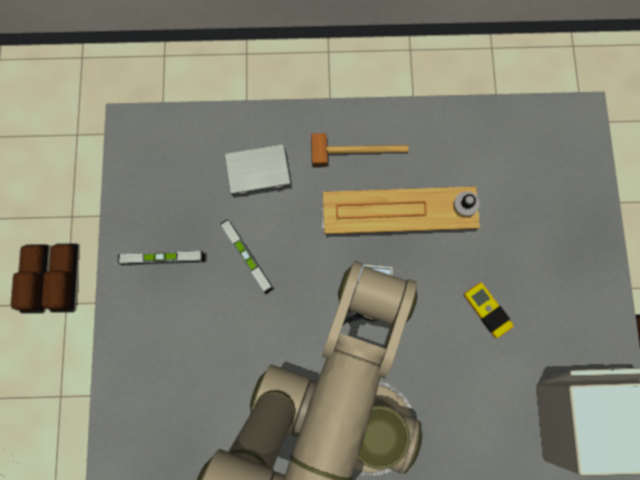

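The top view, now unobstructed, shows only two levels, at (160,257) and (246,257). The space behind the white box at (600,425) is still hidden from both fixed cameras, so I'll look there with the wrist camera.

Emit:
send_rows --targets '[0, 0, 0, 0, 1, 0, 1, 0, 0, 0, 0, 1, 0, 1, 0, 0, 0, 0, 1, -0.2, 1, 0, 0, 0, 0, 1, -0.2, 1, 0, 0, 0, 0, 1, -0.2, 1]'

```text
time_s: 2.08
eef_pos: [397.3, -260.1, 370.1]
ee_rot: [-0.0, 0.98, 0.2, -0.0]
force: [0.4, -0.6, 0.9]
grip_width: 1.002
grip_force: 0.0
```

Emit:
send_rows --targets '[0, 0, 0, -0.9, 0, -0.4, 1, 0, 0, 0, -0.9, 0, -0.4, 1, 0, 0, 0, -0.9, 0, -0.4, 1, 0, 0, 0, -0.9, 0, -0.3, 1, 0, 0, 0, -0.9, 0, -0.3, 1]'

```text
time_s: 2.7
eef_pos: [146.8, -364.2, 478.5]
ee_rot: [0.0, 0.98, 0.2, 0.0]
force: [0.1, -0.7, 0.6]
grip_width: 1.005
grip_force: 0.0
```

Emit:
send_rows --targets '[0, 0, 0, -0.9, 0, 0, 1, 0, 0, 0, -0.9, 0, 0, 1, 0, 0, 0, -0.9, 0, 0, 1, 0, 0, 0, 0, 0, 0, 1]'

```text
time_s: 3.2
eef_pos: [-3.3, -428.4, 476.7]
ee_rot: [-0.001, 0.98, 0.198, 0.001]
force: [0.5, 0.3, 0.5]
grip_width: 1.002
grip_force: 0.0
```

Run:
```python
from h import *
s=monitor.sense(); print(s['time_s'],np.round(s['eef_pos']),np.round(s['joints'],2))
c=cap('wrist','w1.png')
```

```text
3.2 [  -3. -428.  477.] [-1.85  0.06  1.18 -0.    1.9  -0.68]
```

View pics/w1.png

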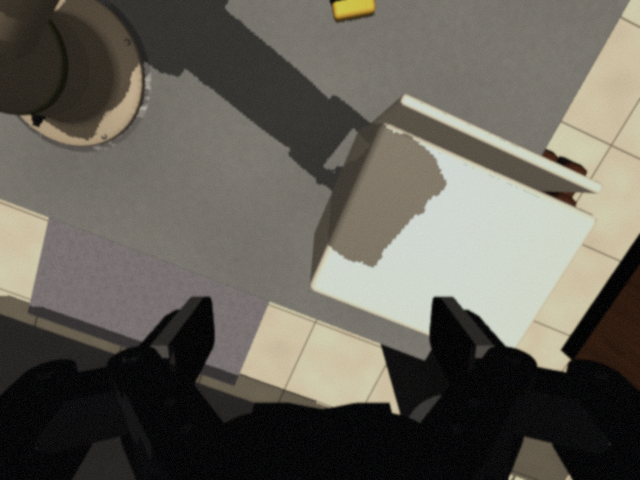

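There is no level behind or beside the white box (its top is at (470,230)). So the one meant is the visible level farther right, at top-view (246,257). I'll work out the poses from the top view.

Run:
```python
from h import *
t=ld('top1.png'); g=cv2.cvtColor(t['img'],cv2.COLOR_RGB2HSV)
# level: bright/white or green pixels in roi
roi=np.zeros((480,640),bool); roi[215:298,212:280]=1
m=roi&((g[...,2]>150)|((g[...,1]>110)))
(c,sz,a)=cv2.minAreaRect(np.argwhere(m)[:,::-1].astype(np.float32)); print('lvl px',c,sz,a)
b=cv2.boxPoints((c,sz,a)); P=np.array([ray(t,u,v,44) for u,v in b]); print(P.round(),'ctr',ray(t,*c,44).round())
# slot ridge lines approx ends
roi=np.zeros((480,640),bool); roi[180:245,315:485]=1
m=roi&(g[...,0]<25)&(g[...,1]>90)&(g[...,2]>110)
r=cv2.minAreaRect(np.argwhere(m)[:,::-1].astype(np.float32)); print('board',r)
b=cv2.boxPoints(r);print(np.array([ray(t,u,v,62) for u,v in b]).round())
cv2.imwrite('pics/crop.png',cv2.resize(t['img'][180:245,315:485,::-1],None,fx=4.5,fy=4.5,interpolation=cv2.INTER_CUBIC))
```

```text
lvl px (245.20864868164062, 255.36477661132812) (77.97906494140625, 8.5003080368042) 57.050785064697266
[[556. 396.  44.]
 [569. 376.  44.]
 [381. 260.  44.]
 [369. 279.  44.]] ctr [468. 327.  44.]
board ((400.82623291015625, 209.5305633544922), (42.23992156982422, 155.3805694580078), 87.9974594116211)
[[ 641.  110.   62.]
 [ 645. -325.   62.]
 [ 524. -319.   62.]
 [ 520.  109.   62.]]
```

Emit:
send_rows --targets '[0, 0, 0, 0.9, 0, 0, 1, 0, 0, 0, 0.9, 0, 0, 1, 0, 0, 0, 0.9, 0, 0, 1, 0, 0, 0, 0.9, 0, 0, 1, 0, 0, 0, 0.9, 0, 0, 1]'

```text
time_s: 3.88
eef_pos: [250.0, -319.5, 478.4]
ee_rot: [0.001, 0.98, 0.201, 0.0]
force: [-0.1, -0.5, -0.3]
grip_width: 1.0
grip_force: 0.0
```

Emit:
send_rows --targets '[0, 0, 0, 0.9, 0, 0.3, 1, 0, 0, 0, 0.9, 0, 0.3, 1, 0, 0, 0, 0.9, -0.6, 0.3, 1, 0, 0, 0, 0.4, -1, 0.3, 1, 0, 0, 0, 0.4, -1, 0.3, 1]'

```text
time_s: 4.5
eef_pos: [377.4, -105.4, 391.2]
ee_rot: [-0.0, 0.98, 0.201, 0.0]
force: [0.5, 1.0, 0.5]
grip_width: 0.996
grip_force: 0.0
```

Level M is centred at (468,327) with yaw about 32°. The slot yaw is about 90.6°, and the sizes agree (board 430 x 120). I'll hover over the level.

Emit:
send_rows --targets '[0, 0, 0, 0.6, -0.86, 0.4, 1, 0, 0, 0, 0.6, -0.86, 0.4, 1, 0, 0, 0, 0.6, -0.86, 0.4, 1, 0, 0, 0, 0.6, -0.86, 0.4, 1, 0, 0, 0, 0.6, -0.86, 0.4, 1]'

```text
time_s: 5.12
eef_pos: [436.7, 180.4, 280.2]
ee_rot: [0.0, 0.98, 0.201, 0.001]
force: [1.1, -0.5, 1.5]
grip_width: 1.001
grip_force: 0.0
```

Emit:
send_rows --targets '[0, 0, 0, 0.6, -0.86, 0.4, 1, 0, 0, 0, 0.6, -0.86, 0.4, 1, 0, 0, -8.7, 0, 0, 0.4, 1, 0, 0, 0, 0, 0, 0, 1]'

```text
time_s: 5.62
eef_pos: [459.8, 292.6, 210.6]
ee_rot: [0.0, 0.962, 0.274, -0.002]
force: [0.4, -0.1, 0.6]
grip_width: 1.002
grip_force: 0.0
```

Run:
```python
from h import *
s=monitor.sense(); print(s['time_s'],np.round(s['eef_pos']),np.round(s['joints'],2))
c=cap('wrist','w2.png')
print(tool([1,0,0]).round(3))
for X in [(468,327,44),(375,270,44),(562,386,44)]: print(proj(c,X).round())
```

```text
5.625 [460. 293. 211.] [0.35 0.37 1.47 0.   1.3  1.37]
[ 0.851  0.525 -0.   ]
[292. 190.]
[294. 307.]
[289.  46.]
```

View pics/w2.png

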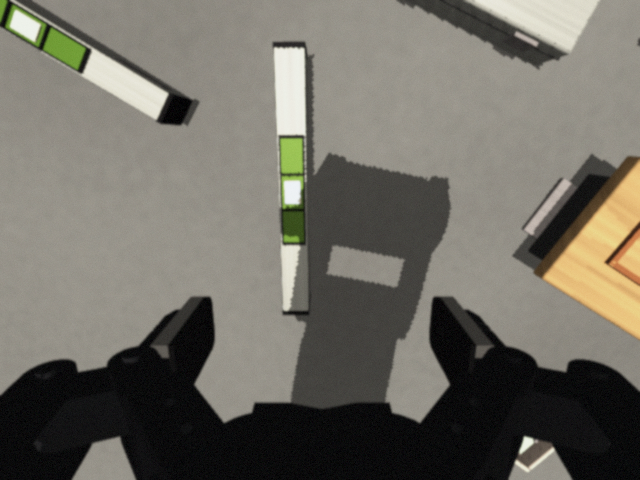

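The wrist view shows the level's top face running from (289.5,45) to (295.5,311), with its vial at (291.5,190). That matches the prediction. I'll refine from these pixels.

Run:
```python
from h import *
c=ld('w2.png')
a=ray(c,289.5,45,44);b=ray(c,295.5,311,44);d=a-b
print(a.round(1),b.round(1),np.linalg.norm(d),np.degrees(np.arctan2(d[1],d[0])),(a+b)/2)
s=monitor.sense();e=np.array(s['eef_pos']);print(e, 'tool shift/60',(tool((a+b)/2-e)/60).round(3))
x=Ro.from_quat(np.array(s['ee_rot'])[[1,2,3,0]]).apply([1,0,0]);print('toolx ang',np.degrees(np.arctan2(x[1],x[0])))
```

```text
[563.2 386.   44. ] [371.7 266.6  44. ] 225.6343044795094 31.940061892551622 [467.43343519 326.28255291  44.        ]
[460.60428421 292.17784272 212.17006814] tool shift/60 [ 0.397 -0.424  2.803]
toolx ang 31.681493997664816
```

Emit:
send_rows --targets '[0, 0, -0.3, 0.4, -0.42, 0.8, 1, 0, 0, 0, 0, 0, 0.85, 1, 0, 0, 0, 0, 0, 0.85, 1, 0, 0, 0, 0, 0, 0.5, 1, 0, 0, 0, 0, 0, 0.3, 1]'

```text
time_s: 6.3
eef_pos: [468.9, 325.6, 14.0]
ee_rot: [-0.0, 0.961, 0.275, 0.0]
force: [-0.2, 0.2, -0.4]
grip_width: 0.993
grip_force: 0.0
```

Emit:
send_rows --targets '[0, 0, 0, 0, 0, 0, 1, 0, 0, 0, 0, 0, 0, -1, 0, 0, 0, 0, 0, 0, -1, 0, 0, 0, 0, 0, 0, -1, 0, 0, 0, 0, 0, 0, -1]' --newtons 70

```text
time_s: 6.92
eef_pos: [468.8, 326.0, 14.5]
ee_rot: [-0.0, 0.961, 0.276, 0.001]
force: [-2.5, 1.3, 5.7]
grip_width: 0.27
grip_force: 69.8
```

Emit:
send_rows --targets '[0, 0, 0, 0, 0, 0, -1, 0, 0, 0, 0, 0, 0, -1, 0, 0, 0, 0, 0, 0, -1, 0, 0, 0, 0, 0, 0, -1]'

```text
time_s: 7.42
eef_pos: [468.7, 326.0, 14.5]
ee_rot: [-0.0, 0.961, 0.276, 0.001]
force: [-1.1, 0.1, 6.8]
grip_width: 0.269
grip_force: 69.7
```

The level is gripped (0.27 opening, about 23 mm). I'll lift, carry and rotate it.

Emit:
send_rows --targets '[0, 0, 0, 0, 0, -0.4, -1, 0, 0, 0, 0, 0, -0.8, -1, 0, 0, 0, -0.2, 0.6, -0.8, -1, 0, 0, 0, -0.24, 0.8, -0.5, -1, 0, 0, 0, -0.24, 0.8, -0.5, -1]'

```text
time_s: 8.05
eef_pos: [503.9, 190.7, 194.7]
ee_rot: [0.0, 0.961, 0.277, -0.0]
force: [0.8, -0.4, -1.9]
grip_width: 0.268
grip_force: 69.1
```

Emit:
send_rows --targets '[0, 0, 0, -0.24, 0.8, 0, -1, 0, 0, 0, -0.24, 0.8, 0, -1, 0, 0, 0, -0.24, 0.8, 0, -1, 0, 0, 0, -0.24, 0.8, 0, -1, 0, 0, 0, -0.24, 0.7, 0, -1]'

```text
time_s: 8.68
eef_pos: [567.3, -46.1, 193.4]
ee_rot: [-0.0, 0.961, 0.276, -0.0]
force: [0.8, 0.5, -2.5]
grip_width: 0.264
grip_force: 69.1
```

Emit:
send_rows --targets '[0, 0, -9.8, 0, 0, 0, -1, 0, 0, -9.8, 0, 0, 0, -1, 0, 0, -9.8, 0, 0, 0, -1, 0, 0, -9.8, 0, 0, 0, -1, 0, 0, -9.8, 0, 0, 0, -1]'

```text
time_s: 9.3
eef_pos: [566.9, -44.3, 193.3]
ee_rot: [-0.0, 0.758, 0.652, -0.0]
force: [-0.7, 0.8, -1.4]
grip_width: 0.267
grip_force: 69.3
```

Emit:
send_rows --targets '[0, 0, -9.7, 0, 0, 0, -1, 0, 0, 0, 0, 0, 0, -1, 0, 0, 0, 0, 0, 0, -1]'

```text
time_s: 9.68
eef_pos: [567.1, -44.3, 193.6]
ee_rot: [-0.0, 0.703, 0.711, -0.0]
force: [0.5, -0.3, -1.6]
grip_width: 0.268
grip_force: 69.2
```

Run:
```python
from h import *
s=monitor.sense(); print(s['time_s'],np.round(s['eef_pos'],1),np.round(s['joints'],2),s['grip_force'],np.round(s['force'],1))
c=cap('wrist','w3.png')
print(tool([1,0,0]).round(3))
for X in [(582,-50,62),(582,70,62),(582,-170,62),(588,-281,100)]: print(proj(c,X).round())
```

```text
9.675 [567.1 -44.3 193.6] [-0.28  0.44  1.42 -0.    1.29 -0.29] 69.2441475391388 [ 0.5 -0.3 -1.6]
[-0.011  1.    -0.   ]
[340. 236.]
[344.  70.]
[336. 369.]
[342. 508.]
```

View pics/w3.png

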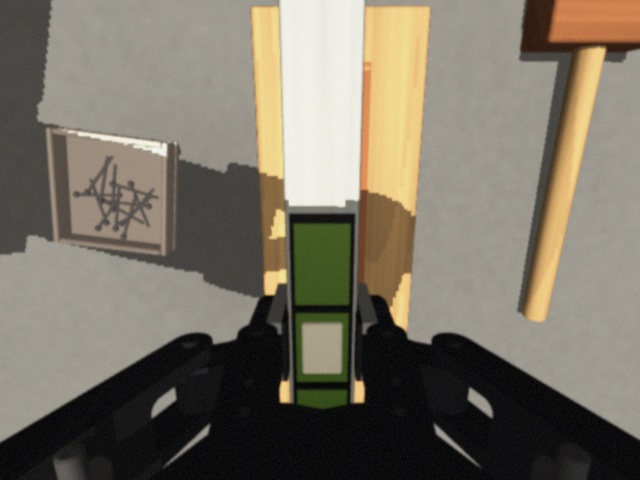

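The wrist view shows the hinge-end corners of the board at (250,8) and (429,8), its right edge reaching (407,330), and a slot lip corner at about (371,62). The tray, at (110,190), is clear. I'll compute the slot from these.

Run:
```python
from h import *
c=ld('w3.png');t=ld('top1.png')
for z in(63,67):
  A,B=ray(c,250,8,z),ray(c,429,8,z); print('corners',A.round(1),B.round(1),np.linalg.norm(A-B),'edge R',ray(c,407,330,z-3).round(1),'edge L',ray(c,263,290,z-3).round(1))
print('lip corner outer',ray(c,371,62,70).round(1))
# slot outline in top image: dark/red lines; intensity profiles
g=t['img'].astype(int); 
print('col340..430 row sums:'); 
roi=g[190:232,345:415].mean(1); print([(190+i,*r.round().astype(int)) for i,r in enumerate(roi)])
roi=g[208:214,328:440].mean(0); print([(328+i,int(r[1])) for i,r in enumerate(roi)])
```

```text
corners [518.4 106.7  63. ] [637.5 108.   63. ] 119.07222287351819 edge R [ 641.5 -132.9   60. ] edge L [520.  -97.4  60. ]
corners [519.1 105.5  67. ] [636.5 106.8  67. ] 117.33280060874472 edge R [ 640.4 -130.6   64. ] edge L [520.7 -95.6  64. ]
lip corner outer [599.6  73.5  70. ]
col340..430 row sums:
[(190, np.int64(168), np.int64(142), np.int64(89)), (191, np.int64(184), np.int64(151), np.int64(84)), (192, np.int64(188), np.int64(154), np.int64(83)), (193, np.int64(189), np.int64(155), np.int64(83)), (194, np.int64(189), np.int64(157), np.int64(84)), (195, np.int64(189), np.int64(158), np.int64(85)), (196, np.int64(189), np.int64(156), np.int64(84)), (197, np.int64(189), np.int64(155), np.int64(83)), (198, np.int64(189), np.int64(154), np.int64(83)), (199, np.int64(188), np.int64(153), np.int64(82)), (200, np.int64(186), np.int64(149), np.int64(80)), (201, np.int64(181), np.int64(140), np.int64(74)), (202, np.int64(171), np.int64(124), np.int64(64)), (203, np.int64(161), np.int64(112), np.int64(56)), (204, np.int64(160), np.int64(118), np.int64(60)), (205, np.int64(170), np.int
[... 1994 characters left out ...]
62), (382, 162), (383, 162), (384, 162), (385, 162), (386, 162), (387, 162), (388, 161), (389, 161), (390, 162), (391, 162), (392, 162), (393, 161), (394, 162), (395, 162), (396, 161), (397, 161), (398, 161), (399, 160), (400, 160), (401, 159), (402, 159), (403, 159), (404, 159), (405, 158), (406, 158), (407, 157), (408, 157), (409, 157), (410, 156), (411, 156), (412, 155), (413, 155), (414, 154), (415, 154), (416, 153), (417, 153), (418, 153), (419, 153), (420, 153), (421, 152), (422, 152), (423, 144), (424, 124), (425, 111), (426, 123), (427, 144), (428, 153), (429, 154), (430, 154), (431, 154), (432, 153), (433, 153), (434, 153), (435, 153), (436, 153), (437, 153), (438, 153), (439, 152)]
```

Emit:
send_rows --targets '[0, 0.8, 0, -0.1, 0.22, 0.5, -1, 0, 0, 0, 0, 0, 0.6, -1, 0, 0, 0, 0, 0, 0.48, -1, 0, 0, 0, 0, 0, 0, -1, 0, 0, 0, 0, 0, 0, -1]'

```text
time_s: 10.35
eef_pos: [581.2, -49.5, 100.4]
ee_rot: [-0.004, 0.703, 0.712, 0.005]
force: [0.7, 0.2, -1.6]
grip_width: 0.27
grip_force: 69.2
```

Run:
```python
from h import *
s=monitor.sense(); print(s['time_s'],np.round(s['eef_pos'],1),np.round(s['force'],1))
c=cap('wrist','w4.png');cv2.imwrite('pics/w4b.png',cv2.resize(c['img'][0:400,170:470,::-1],(450,600),interpolation=cv2.INTER_CUBIC))
t=ld('top1.png');print(ray(t,380.8,209.9,66))
```

```text
10.35 [581.2 -49.5 100.4] [ 0.7  0.2 -1.6]
[581.16263174 -49.81781343  66.        ]
```

View pics/w4b.png

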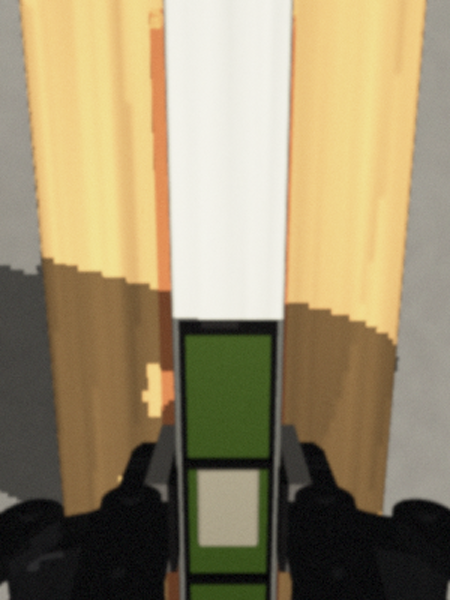

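Both lip outer edges are visible beside the level. In full-frame pixels the left one runs (269,8) to (277,213) and the right one (366.7,8) to (362.7,213). The lip is slightly more exposed on the left.

Run:
```python
from h import *
c=ld('w4.png');g=c['img'].astype(int)
for v in(20,60,120,170):
  r=g[v-2:v+3].mean(0); print(v,[(u,*(r[u].round().astype(int).tolist())) for u in list(range(262,286,2))],'|',[(u,*(r[u].round().astype(int).tolist())) for u in range(354,376,2)])
L=np.array([ray(c,269.3,8,70),ray(c,276.7,213,68)]);Rr=np.array([ray(c,366.7,8,70),ray(c,362.7,213,68)])
print(L.round(1),Rr.round(1),'mid',((L+Rr)/2).round(1))
s=monitor.sense();x=Ro.from_quat(np.array(s['ee_rot'])[[1,2,3,0]]).apply([1,0,0]);print(s['eef_pos'],'toolx ang',np.degrees(np.arctan2(x[1],x[0])))
```

```text
20 [(262, 241, 218, 144), (264, 241, 216, 142), (266, 241, 214, 140), (268, 240, 207, 136), (270, 230, 170, 107), (272, 225, 153, 94), (274, 226, 155, 95), (276, 225, 151, 93), (278, 208, 142, 97), (280, 202, 193, 176), (282, 237, 236, 227), (284, 242, 240, 232)] | [(354, 237, 235, 227), (356, 238, 236, 228), (358, 239, 238, 229), (360, 240, 239, 231), (362, 230, 229, 216), (364, 191, 168, 148), (366, 223, 154, 100), (368, 235, 192, 123), (370, 235, 197, 128), (372, 235, 196, 127), (374, 236, 197, 129)]
60 [(262, 241, 216, 142), (264, 241, 216, 142), (266, 241, 214, 140), (268, 241, 213, 141), (270, 238, 198, 129), (272, 224, 148, 90), (274, 223, 142, 87), (276, 223, 141, 87), (278, 220, 141, 87), (280, 189, 151, 125), (282, 227, 225, 211), (284, 241, 241, 233)] | [(354, 238, 236, 228), (356, 239, 237, 230), (358, 239, 239, 230), (360, 238, 237, 229), (362, 205, 198, 183), (364, 206, 144, 102), (366, 233, 184, 117), (368, 236, 199, 129), (370, 236, 197, 128), (372, 236, 197, 128), (374, 236, 199, 129)]
120 [(262, 241, 211, 140), (264, 241, 213, 142), (266, 241, 213, 140), (268, 241, 
[... 439 characters left out ...]
237, 200, 131), (264, 241, 208, 138), (266, 240, 210, 137), (268, 241, 213, 141), (270, 241, 213, 141), (272, 241, 211, 139), (274, 236, 185, 118), (276, 227, 149, 91), (278, 227, 146, 89), (280, 227, 145, 89), (282, 214, 142, 94), (284, 209, 198, 180)] | [(354, 240, 240, 231), (356, 241, 241, 232), (358, 231, 230, 218), (360, 190, 159, 133), (362, 229, 169, 107), (364, 237, 198, 130), (366, 235, 197, 129), (368, 234, 194, 126), (370, 235, 196, 129), (372, 236, 198, 128), (374, 238, 202, 132)]
[[557.9  72.3  70. ]
 [559.2 -16.6  68. ]] [[599.4  72.9  70. ]
 [601.7 -16.   68. ]] mid [[578.6  72.6  70. ]
 [580.5 -16.3  68. ]]
[581.28129092 -49.50351186 100.60350223] toolx ang 90.74756578274838
```

Aligned to within about 1 mm. I'll lower gently.

Emit:
send_rows --targets '[0, 0, 0, -0.01, 0, 0.12, -1, 0, 0, 0, 0, 0, 0.12, -1, 0, 0, 0, 0, 0, 0.04, -1, 0, 0, 0, 0, 0, 0.04, -1, 0, 0, 0, 0, 0, 0, -1]'

```text
time_s: 11.02
eef_pos: [580.5, -49.6, 79.7]
ee_rot: [-0.005, 0.702, 0.712, 0.005]
force: [1.3, 0.1, -2.0]
grip_width: 0.269
grip_force: 69.3
```

Emit:
send_rows --targets '[0, 0, 0, 0, 0, 0.02, -1, 0, 0, 0, 0, 0, 0, -1, 0, 0, 0, 0, 0, 0.02, -1, 0, 0, 0, 0, 0, 0, -1]'

```text
time_s: 11.52
eef_pos: [580.7, -49.5, 77.7]
ee_rot: [-0.005, 0.702, 0.712, 0.005]
force: [-0.9, 1.3, 0.9]
grip_width: 0.269
grip_force: 69.8
```

Run:
```python
from h import *
s=monitor.sense(); print(s['time_s'],np.round(s['eef_pos'],2),np.round(s['force'],1),np.round(s['wrist_torque'],2))
```

```text
11.525 [580.67 -49.53  77.67] [-0.9  1.3  0.9] [-0.07  0.06 -0.04]
```

Emit:
send_rows --targets '[0, 0, 0, 0, 0, 0.02, -1, 0, 0, 0, 0, 0, 0, -1, 0, 0, 0, 0, 0, 0.02, -1, 0, 0, 0, 0, 0, 0, -1]'

```text
time_s: 12.02
eef_pos: [580.8, -49.7, 76.5]
ee_rot: [-0.004, 0.702, 0.712, 0.005]
force: [-5.7, 0.1, 12.1]
grip_width: 0.269
grip_force: 71.5
```

Run:
```python
from h import *
c=cap('wrist','w5.png');g=c['img'].astype(int)
for v in(20,60,120):
  r=g[v-2:v+3].mean(0); print(v,[(u,*(r[u].round().astype(int).tolist())) for u in list(range(250,290,2))],'|',[(u,*(r[u].round().astype(int).tolist())) for u in range(350,384,2)])
R=c['R'];s=monitor.sense();e=np.array(s['eef_pos']);ax=Ro.from_quat(np.array(s['ee_rot'])[[1,2,3,0]])
# predicted: level top edges and lip edges (symmetrical slot about level) if seated
for xl in(90,70,40):
  for n,y,z in(('top',12,-29.5),('lipOut',21,9.5),('lipIn',16,9.5)):
    print(xl,n,[proj(c,e+ax.apply([xl,sg*y,z])).round(1).tolist() for sg in(-1,1)])
print(e)
```

```text
20 [(250, 241, 214, 141), (252, 241, 215, 142), (254, 241, 216, 144), (256, 241, 214, 141), (258, 241, 214, 140), (260, 241, 211, 138), (262, 237, 196, 127), (264, 222, 144, 89), (266, 221, 138, 85), (268, 221, 139, 85), (270, 220, 139, 85), (272, 220, 138, 85), (274, 220, 138, 86), (276, 167, 103, 64), (278, 196, 158, 108), (280, 203, 195, 177), (282, 237, 236, 227), (284, 241, 240, 232), (286, 241, 240, 231), (288, 241, 240, 232)] | [(350, 240, 238, 231), (352, 238, 236, 228), (354, 237, 236, 227), (356, 237, 236, 227), (358, 239, 237, 228), (360, 240, 238, 230), (362, 231, 230, 218), (364, 191, 172, 153), (366, 212, 137, 89), (368, 220, 138, 85), (370, 219, 136, 84), (372, 220, 138, 86), (374, 221, 142, 88), (376, 232, 183, 117), (378, 234, 196, 127), (380, 234, 196, 128), (382, 235, 195, 128)]
60 [(250, 239, 207, 136), (252, 241, 212, 139), (254, 241, 213, 140), (256, 241, 215, 141), (258, 240, 213, 140), (260, 241, 213, 140), (262, 240, 208, 136), (264, 219, 162, 102), (266, 220, 140, 86), (268, 222, 141, 87), (270, 222, 142, 87), (272, 222, 141, 86), (274, 221, 141, 86), (276, 
[... 1039 characters left out ...]
9, 231), (358, 241, 239, 231), (360, 221, 218, 203), (362, 199, 151, 119), (364, 223, 142, 86), (366, 225, 144, 88), (368, 224, 143, 87), (370, 224, 144, 87), (372, 233, 182, 116), (374, 235, 196, 127), (376, 235, 196, 127), (378, 234, 195, 128), (380, 234, 194, 125), (382, 235, 197, 129)]
90 top [[278.0, 59.8], [361.9, 59.9]]
90 lipOut [[266.4, 80.4], [374.2, 80.5]]
90 lipIn [[279.2, 80.4], [361.4, 80.5]]
70 top [[280.1, 132.7], [359.9, 132.7]]
70 lipOut [[268.4, 133.9], [372.2, 134.0]]
70 lipIn [[280.7, 133.9], [359.9, 134.0]]
40 top [[282.9, 229.4], [357.1, 229.5]]
40 lipOut [[271.1, 207.1], [369.5, 207.2]]
40 lipIn [[282.8, 207.1], [357.8, 207.2]]
[580.74681482 -49.70656726  76.4702632 ]
```

The lip is visible on both sides at seated scale, with a dark inner gap on the left, so the level is inside the slot. I'll release it.

Emit:
send_rows --targets '[0, 0, 0, 0, 0, -0.02, -1, 0, 0, 0, 0, 0, 0, -0.6, 0, 0, 0, 0, 0, 0, -0.2, 0, 0, 0, 0, 0, 0, 0, 0, 0, 0, 0, 0, 0, 0]'

```text
time_s: 12.7
eef_pos: [580.5, -49.6, 76.0]
ee_rot: [-0.005, 0.702, 0.712, 0.005]
force: [-0.8, 0.5, 0.1]
grip_width: 0.5
grip_force: 0.0
```

Emit:
send_rows --targets '[0, 0, 0, 0, 0, -0.1, 0.1, 0, 0, 0, 0, 0, -0.4, 0.1, 0, -0.8, 0, 0, 0, -0.8, 0.5, 0, 0, 0, 0, 0, -0.8, 1, 0, 0, 0, 0, 0, -0.4, 1]'

```text
time_s: 13.32
eef_pos: [581.1, -50.7, 229.5]
ee_rot: [0.002, 0.702, 0.712, 0.001]
force: [-0.6, -0.1, -0.5]
grip_width: 0.999
grip_force: 0.0
```

Emit:
send_rows --targets '[0, 0, 0, -1, 0, 0, 1, 0, 0, 0, -0.9, 0, 0, 1, 0, 0, 0, -0.9, 0, 0, 1, 0, 0, 0, 0, 0, 0, 1]'

```text
time_s: 13.82
eef_pos: [582.2, -222.0, 226.0]
ee_rot: [0.0, 0.704, 0.71, -0.0]
force: [0.3, 0.7, -0.3]
grip_width: 0.999
grip_force: 0.0
```

Run:
```python
from h import *
s=monitor.sense(); print(s['time_s'],np.round(s['eef_pos'],1),np.round(s['joints'],2))
c=cap('wrist','w6.png')
for X in [(581,-50,107),(586,-281,100)]: print(proj(c,X).round())
```

```text
13.825 [ 582.2 -222.   226. ] [-0.55  0.54  1.18 -0.    1.42 -0.56]
[321. -36.]
[325. 301.]
```

View pics/w6.png

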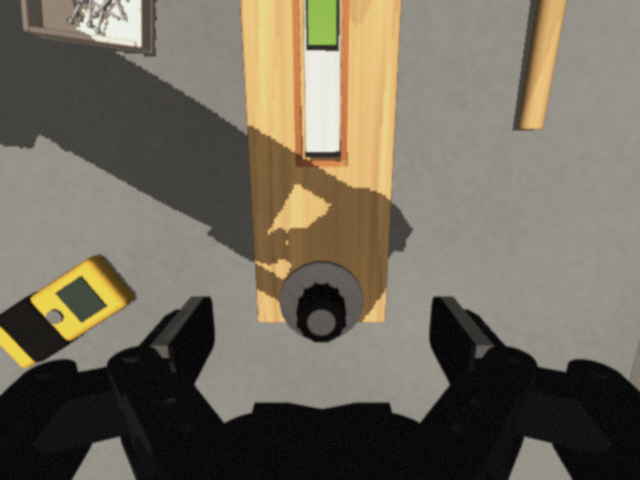

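The level lies in its slot. The collar spans columns 281–362 with its centre at (321,301), and the knob top is at about (321,321).

Run:
```python
from h import *
c=ld('w6.png');R,t=c['R'],c['t']; o=-R.T@t; print('cam',o.round())
# collar top: find z where width 81px =68mm
for z in(60,70,80,90,100,110,120):
  a,b=ray(c,281,301,z),ray(c,362,301,z); k=ray(c,321.5,301,z); kt=ray(c,321,320,z+35); 
  t0=ld('top1.png'); kk=ray(t0,467,204,z)
  print(z,np.linalg.norm(a-b).round(1),'collar',k.round(1),'knobtop',kt.round(1),'topcam collar',kk.round(1))
s0=ld('scene0.png')
for z in (60,80,100,110,120,130): print(z,proj(s0,(584,-281,z)).round(1), proj(s0,(584,-281+34,z)).round(1))
```

```text
cam [ 582. -153.  369.]
60 75.3 collar [ 583.6 -299.8   60. ] knobtop [ 583.1 -300.6   95. ] topcam collar [ 593.3 -290.9   60. ]
70 72.9 collar [ 583.5 -295.1   70. ] knobtop [ 583.1 -295.2  105. ] topcam collar [ 590.5 -288.4   70. ]
80 70.4 collar [ 583.5 -290.3   80. ] knobtop [ 583.1 -289.8  115. ] topcam collar [ 587.8 -285.8   80. ]
90 68.0 collar [ 583.4 -285.6   90. ] knobtop [ 583.  -284.5  125. ] topcam collar [ 585.  -283.3   90. ]
100 65.6 collar [ 583.4 -280.9  100. ] knobtop [ 583.  -279.1  135. ] topcam collar [ 582.2 -280.8  100. ]
110 63.1 collar [ 583.3 -276.1  110. ] knobtop [ 582.9 -273.7  145. ] topcam collar [ 579.4 -278.3  110. ]
120 60.7 collar [ 583.3 -271.4  120. ] knobtop [ 582.9 -268.4  155. ] topcam collar [ 576.6 -275.7  120. ]
60 [173.6 204.5] [188.3 201.6]
80 [171.9 197.1] [186.9 194.3]
100 [170.2 189.6] [185.3 186.8]
110 [169.4 185.7] [184.6 182.9]
120 [168.5 181.8] [183.8 179.1]
130 [167.6 177.9] [183.  175.2]
```

Knob axis at about (583.4,-280.7) with the collar top at z ≈ 99. That agrees across the wrist, top and scene views and with the 230 mm given. I'll descend around the knob and grip.

Emit:
send_rows --targets '[0, 0, 0, -0.97, 0.01, 0, 1, 0, 0, 0, 0, 0, 0.7, 1, 0, 0, 0, 0, 0, 0.7, 1, 0, 0, 0, 0, 0, 0.4, 1, 0, 0, 0, 0, 0, 0.15, 1]'

```text
time_s: 14.5
eef_pos: [584.2, -275.3, 108.3]
ee_rot: [-0.001, 0.702, 0.712, -0.0]
force: [-0.1, 0.0, 0.3]
grip_width: 0.998
grip_force: 0.0
```

Emit:
send_rows --targets '[0, 0, 0, 0, 0, 0, 1, 0, 0, 0, 0, 0, 0, -1, 0, 0, 0, 0, 0, 0, -1, 0, 0, 0, 0, 0, 0, -1, 0, 0, 0, 0, 0, 0, -1]' --newtons 50

```text
time_s: 15.12
eef_pos: [582.6, -277.1, 109.2]
ee_rot: [-0.002, 0.702, 0.712, -0.001]
force: [-11.1, -0.1, 3.7]
grip_width: 0.38
grip_force: 50.2
```

Emit:
send_rows --targets '[0, 0, 0, 0, 0, 0, -1, 0, 0, 0, 0, 0, 0, -1, 0, 0, 0, 0, 0, 0, -1]'

```text
time_s: 15.5
eef_pos: [582.6, -277.1, 109.3]
ee_rot: [-0.002, 0.702, 0.712, -0.001]
force: [-10.4, -0.5, 3.8]
grip_width: 0.377
grip_force: 50.2
```

Run:
```python
from h import *
s=monitor.sense(); print(s['time_s'],np.round(s['eef_pos'],1),np.round(s['joints'],2),np.round(s['force'],1),np.round(s['wrist_torque'],2))
c=cap('wrist','w7.png')
for z in(103,108):print(proj(c,(581,-50,z)).round())
c=cap('top','top7.png');t=ld('top1.png')
print(proj(c,(581,-50,107)).round(1))
```

```text
15.5 [ 582.6 -277.1  109.3] [-0.62  0.68  1.25 -0.    1.21 -0.64] [-10.4  -0.5   3.8] [-0.02  1.41  0.08]
[ 326. -452.]
[ 326. -482.]
[382.3 205.9]
```

The grip is about 3.5 mm off the axis in y and 1.5 mm in x. I'll reopen slightly, re-centre and regrip.

Emit:
send_rows --targets '[0, 0, 0, 0, 0, 0, 0, 0, 0, 0, 0, 0, 0, 0, 0, 0, 0, -0.06, -0.02, 0.05, 0, 0, 0, 0, 0, 0, 0, 0, 0, 0, 0, 0, 0, 0, -1]' --newtons 50

```text
time_s: 16.23
eef_pos: [582.4, -280.6, 106.0]
ee_rot: [-0.001, 0.702, 0.712, -0.001]
force: [-4.6, 0.1, 2.0]
grip_width: 0.378
grip_force: 49.4
```

Emit:
send_rows --targets '[0, 0, 0, 0, 0, 0, -1, 0, 0, 0, 0, 0, 0, -1, 0, 0, 0, 0, 0, 0, -1, 0, 0, 0, 0, 0, 0, -1]'

```text
time_s: 16.73
eef_pos: [582.4, -280.6, 106.2]
ee_rot: [-0.001, 0.702, 0.712, -0.001]
force: [-5.2, -0.7, 1.8]
grip_width: 0.386
grip_force: 49.4
```

Run:
```python
from h import *
s=monitor.sense(); print(s['time_s'],np.round(s['eef_pos'],1),np.round(s['force'],1),np.round(s['wrist_torque'],2))
c=cap('top','top8.png')
cv2.imwrite('pics/t8.png',cv2.resize(c['img'][190:225,325:485,::-1],None,fx=5,fy=5,interpolation=cv2.INTER_CUBIC))
```

```text
16.725 [ 582.4 -280.6  106.2] [-5.2 -0.7  1.8] [-0.05  0.71  0.02]
```

View pics/t8.png

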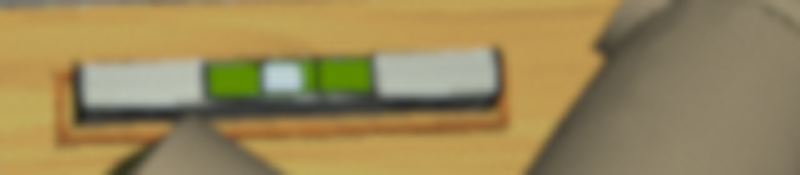

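This crop shows the level seated in its slot with its bubble at x ≈ 282, against a window middle of ≈ 291. That is about 5 mm towards the hinge end, as expected unpressed. I'll write a numeric bubble reader and press down.

```bash
cat > bub.py <<'E'
from h import *
from scipy.ndimage import map_coordinates
def bubble(c=None):
    c=c or cap('top'); g=c['img'].astype(float)
    # sample along the level's top centre line, 3 parallel lines
    s=np.arange(-120,120,.5); out=[]
    for off in(-6,-3,0,3):
        P=np.array([proj(c,(581+off-0.013*q,-50+q,106)) for q in s])
        out.append(np.array([map_coordinates(g[...,k],[P[:,1],P[:,0]],order=1) for k in range(3)]))
    p=np.mean(out,0); green=np.clip(p[1]-p[2],0,None); blue=p[2]
    w=s[green>60]; a,b=w.min(),w.max(); mid=(a+b)/2
    i=np.abs(s-mid)<40; bl=np.clip(blue[i]-100,0,None)
    return a,b,mid,(bl*s[i]).sum()/bl.sum()-mid, p[:,i][:,::4].round().astype(int)
if __name__=='__main__':
    a,b,m,d,p=bubble(); s=monitor.sense()
    print('window',a,b,b-a,'mid',m,'bubble mm (+ = to hinge)',round(d,2)); print(p.tolist())
    print(s['time_s'],np.round(s['eef_pos'],1),np.round(s['force'],1),np.round(s['wrist_torque'],2))
E
python3 bub.py
```

```text
window -120.0 42.0 162.0 mid -39.0 bubble mm (+ = to hinge) -12.68
[[179, 179, 179, 179, 179, 179, 178, 178, 179, 179, 178, 178, 178, 173, 163, 138, 108, 86, 80, 84, 86, 87, 87, 88, 89, 89, 90, 90, 90, 87, 80, 74, 76, 86, 95, 112, 132, 153, 162, 163], [184, 184, 184, 184, 184, 184, 184, 184, 184, 184, 185, 184, 184, 179, 168, 142, 118, 107, 116, 124, 127, 127, 127, 128, 128, 129, 129, 130, 129, 126, 115, 106, 107, 120, 131, 143, 158, 175, 181, 182], [171, 171, 171, 172, 171, 171, 171, 172, 172, 172, 172, 172, 171, 167, 156, 131, 96, 59, 28, 14, 11, 13, 14, 16, 18, 20, 21, 21, 21, 21, 22, 26, 29, 36, 55, 92, 132, 166, 177, 179]]
16.825 [ 582.4 -280.5  106.2] [-5.  -0.7  2.5] [-0.05  0.72 -0.04]
```

Emit:
send_rows --targets '[0, 0, 0, 0, 0, 0.05, -1, 0, 0, 0, 0, 0, 0.03, -1, 0, 0, 0, 0, 0, 0.03, -1, 0, 0, 0, 0, 0, 0, -1]'

```text
time_s: 17.32
eef_pos: [582.5, -281.3, 101.2]
ee_rot: [0.0, 0.702, 0.712, -0.001]
force: [-8.5, -1.7, 10.2]
grip_width: 0.379
grip_force: 50.5
```

Emit:
send_rows --targets '[0, 0, 0, 0, 0, 0.02, -1, 0, 0, 0, 0, 0, 0.02, -1, 0, 0, 0, 0, 0, 0, -1]'

```text
time_s: 17.7
eef_pos: [582.6, -281.4, 100.5]
ee_rot: [0.001, 0.702, 0.712, -0.001]
force: [-13.4, 1.1, 21.2]
grip_width: 0.384
grip_force: 51.5
```

The foot is home (5.7 mm travel, hard stop at 21 N). I'll trim the sideways load, fix the reader window and take the pressed reading.

Emit:
send_rows --targets '[0, 0, 0, 0, -0.03, 0, -1, 0, 0, 0, 0, 0, 0, -1, 0, 0, 0, 0, 0, 0, -1, 0, 0, 0, 0, 0, 0, -1, 0, 0, 0, 0, 0, 0, -1]'

```text
time_s: 18.32
eef_pos: [582.4, -281.4, 100.7]
ee_rot: [0.003, 0.702, 0.712, 0.0]
force: [-3.7, 0.4, 18.1]
grip_width: 0.387
grip_force: 51.0
```

Emit:
send_rows --targets '[0, 0, 0, 0, 0, 0, -1, 0, 0, 0, 0, 0, 0, -1, 0, 0, 0, 0, 0, 0, -1, 0, 0, 0, 0, 0, 0, -1, 0, 0, 0, 0, 0, 0, -1]'

```text
time_s: 18.95
eef_pos: [582.4, -281.4, 100.7]
ee_rot: [0.003, 0.702, 0.712, 0.0]
force: [-4.0, 0.3, 18.4]
grip_width: 0.38
grip_force: 51.0
```

```bash
sed -i 's/np.arange(-120,120,.5)/np.arange(-65,65,.5)/' bub.py
python3 - <<'E'
from bub import *
print(bubble(ld('top8.png'))[:4])
E
python3 bub.py
```

```text
(np.float64(-43.5), np.float64(42.0), np.float64(-0.75), np.float64(3.7196020661256237))
window -44.0 42.0 86.0 mid -1.0 bubble mm (+ = to hinge) 11.33
[[87, 89, 89, 90, 91, 91, 92, 92, 92, 90, 85, 78, 72, 74, 83, 88, 90, 91, 91, 96, 110, 128, 148, 156, 156, 150, 137, 125, 129, 139, 140, 121, 103, 91, 87, 88, 88, 89, 89, 89], [127, 129, 130, 130, 131, 131, 132, 132, 131, 129, 123, 111, 102, 106, 120, 129, 131, 132, 133, 136, 144, 156, 170, 176, 175, 168, 153, 139, 143, 155, 159, 145, 134, 128, 128, 128, 129, 129, 130, 129], [17, 15, 15, 17, 20, 22, 24, 25, 24, 23, 23, 26, 27, 25, 22, 20, 20, 20, 24, 47, 84, 123, 158, 169, 170, 163, 148, 134, 138, 146, 143, 110, 72, 37, 16, 14, 15, 17, 18, 19]]
19.0 [ 582.4 -281.4  100.7] [-4.   0.1 19.2] [ 0.35  0.71 -0.04]
```

Pressed reading ≈ 12 mm towards the hinge, a shift of +7.6 mm, so the foot is fully home. That needs ≈ 0.76 rad (≈ 43°) clockwise. I'll turn 38° first, then trim.

Emit:
send_rows --targets '[0, 0, 8, 0, 0, 0, -1, 0, 0, 8, 0, 0, 0, -1, 0, 0, 8, 0, 0, 0, -1, 0, 0, 8, 0, 0, 0, -1, 0, 0, 6, 0, 0, 0, -1]'

```text
time_s: 19.62
eef_pos: [582.4, -281.4, 100.7]
ee_rot: [0.003, 0.897, 0.443, 0.001]
force: [-3.3, -0.6, 19.0]
grip_width: 0.385
grip_force: 51.1
```

Emit:
send_rows --targets '[0, 0, 0, 0, 0, 0, -1, 0, 0, 0, 0, 0, 0, -1, 0, 0, 0, 0, 0, 0, -1, 0, 0, 0, 0, 0, 0, -1, 0, 0, 0, 0, 0, 0, -1]'

```text
time_s: 20.25
eef_pos: [582.4, -281.4, 100.7]
ee_rot: [0.003, 0.896, 0.444, 0.001]
force: [-4.1, 1.0, 17.2]
grip_width: 0.385
grip_force: 51.1
```

Emit:
send_rows --targets '[0, 0, 0, 0, 0, 0, -1, 0, 0, 0, 0, 0, 0, -1, 0, 0, 0, 0, 0, 0, -1, 0, 0, 0, 0, 0, 0, -1, 0, 0, 0, 0, 0, 0, -1]'

```text
time_s: 20.88
eef_pos: [582.4, -281.4, 100.7]
ee_rot: [0.003, 0.896, 0.444, 0.001]
force: [-3.2, 0.3, 17.6]
grip_width: 0.386
grip_force: 51.1
```

Emit:
send_rows --targets '[0, 0, 0, 0, 0, 0, -1, 0, 0, 0, 0, 0, 0, -1, 0, 0, 0, 0, 0, 0, -1]'

```text
time_s: 21.25
eef_pos: [582.4, -281.4, 100.7]
ee_rot: [0.002, 0.896, 0.444, 0.001]
force: [-5.0, 0.5, 18.1]
grip_width: 0.382
grip_force: 51.1
```

```bash
python3 bub.py
```

```text
window -43.5 42.5 86.0 mid -0.5 bubble mm (+ = to hinge) 3.12
[[85, 86, 86, 86, 87, 87, 88, 89, 90, 90, 87, 80, 73, 79, 91, 107, 126, 143, 156, 164, 164, 163, 161, 161, 157, 146, 126, 100, 89, 86, 88, 88, 87, 87, 86, 86, 87, 87, 86, 86], [126, 127, 127, 127, 127, 128, 128, 129, 129, 129, 124, 114, 103, 110, 123, 138, 152, 165, 176, 182, 182, 181, 180, 179, 176, 164, 146, 121, 119, 124, 129, 129, 129, 128, 127, 127, 128, 127, 127, 125], [12, 11, 12, 13, 15, 17, 18, 20, 21, 22, 23, 25, 27, 32, 47, 74, 110, 141, 164, 177, 178, 179, 178, 177, 172, 157, 132, 95, 60, 34, 19, 14, 12, 11, 11, 11, 12, 12, 11, 13]]
21.3 [ 582.4 -281.4  100.7] [-4.9  2.  19.1] [ 0.32  0.67 -0.07]
```

About 3.3 mm remains. I'll turn 12° more.

Emit:
send_rows --targets '[0, 0, 6, 0, 0, 0, -1, 0, 0, 6, 0, 0, 0, -1, 0, 0, 0, 0, 0, 0, -1, 0, 0, 0, 0, 0, 0, -1, 0, 0, 0, 0, 0, 0, -1]'

```text
time_s: 21.92
eef_pos: [582.4, -281.5, 100.7]
ee_rot: [0.002, 0.937, 0.348, 0.002]
force: [-4.3, 0.4, 18.2]
grip_width: 0.382
grip_force: 51.1
```

Emit:
send_rows --targets '[0, 0, 0, 0, 0, 0, -1, 0, 0, 0, 0, 0, 0, -1, 0, 0, 0, 0, 0, 0, -1, 0, 0, 0, 0, 0, 0, -1, 0, 0, 0, 0, 0, 0, -1]'

```text
time_s: 22.55
eef_pos: [582.4, -281.4, 100.7]
ee_rot: [0.002, 0.937, 0.348, 0.002]
force: [-3.7, 0.4, 19.2]
grip_width: 0.378
grip_force: 51.1
```

Emit:
send_rows --targets '[0, 0, 0, 0, 0, 0, -1, 0, 0, 0, 0, 0, 0, -1, 0, 0, 0, 0, 0, 0, -1, 0, 0, 0, 0, 0, 0, -1, 0, 0, 0, 0, 0, 0, -1]'

```text
time_s: 23.18
eef_pos: [582.4, -281.4, 100.7]
ee_rot: [0.002, 0.937, 0.348, 0.002]
force: [-4.9, 0.4, 17.6]
grip_width: 0.384
grip_force: 51.1
```

```bash
python3 bub.py
```

```text
window -43.5 42.5 86.0 mid -0.5 bubble mm (+ = to hinge) 0.13
[[84, 85, 86, 86, 87, 87, 87, 87, 88, 88, 86, 81, 76, 88, 106, 128, 144, 152, 156, 157, 158, 160, 160, 153, 134, 112, 91, 74, 78, 85, 92, 93, 91, 89, 88, 87, 87, 86, 87, 86], [125, 126, 127, 127, 127, 126, 126, 126, 126, 126, 122, 114, 105, 113, 130, 148, 162, 170, 174, 174, 176, 178, 178, 172, 155, 136, 117, 101, 108, 119, 130, 133, 131, 129, 128, 127, 126, 126, 126, 125], [12, 11, 12, 12, 14, 14, 14, 15, 17, 19, 23, 30, 41, 64, 92, 124, 146, 158, 164, 167, 169, 172, 172, 163, 136, 102, 68, 44, 35, 31, 30, 28, 24, 19, 14, 13, 12, 12, 13, 13]]
23.225 [ 582.4 -281.4  100.7] [-4.7 -0.1 18.4] [ 0.37  0.55 -0.08]
```

Marks at −16 and +14.4 mm and bubble edges at −12 and +10.6 mm, so the bubble is centred to about 0.3 mm. The knob is held pressed at 18 N. I'll hand in.

```bash
python3 -c "
from bub import *
print(bubble()[3]); print(job.finish_job())"
```

```text
0.11336697572510063
the job is handed in; nothing more can be done
None
```

I laid the spirit level in its slot and let go of it, then pressed the knob fully home and turned it until the bubble was centred (measured within about 0.3 mm); I handed in at about 23 s, still holding the knob down at about 18 N.

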